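Seat the drill guide on its jig and hold it down

TASK

Pick up the wooden drill guide by its handle, set it on the jig with its steel bushings over the two drill holes, sliding it over the locating pin until its hidden socket drops on, square with the bed. Then press it down until the sprung bed reaches its stop, and finish still holding it pressed down: do not let go. Leave everything else on the bench where it is.

Things in the scene. Friction and masses are not known exactly. Their poses are not given: they have to be found in the camera images.
- guide: loose pale wooden slab 110 (x) x 84 (y) x 24 mm, about 0.3 kg, flat on the bench. Origin: centre of underside, z up; +x points to the end with two steel bushings. Black bar handle on top, centred, 18 mm along x, 60 mm along y, reaching 24 to 58 mm above the underside: grip across its 18 mm from above. Blind socket in the underside near the other end.
- socket (a point): centre of the mouth of the guide's hidden socket, in the plane of its underside, at (-35, 0, 0) mm in the guide's frame (the end without bushings). Round, 15 mm wide, 18 mm deep, 2 mm chamfer at the mouth.
- bushings (a point): point on the guide's underside midway beneath its two steel bushings, at (42, 0, 0) mm in the guide's frame; the bushings are at y = -26 and +26 mm there.
- jig: drilling jig, fixed: aluminium base 170 (x) x 115 (y) x 20 mm, origin centre of underside, z up. Above it, centred, a sprung plywood bed 124 x 94 x 12 mm, its top 40 mm above the bench when up. A steel pin stands up through the bed towards -x, two dark drill holes lie towards +x. Seated, the guide is centred on it with its +x along the jig's +x.
- pin_top (a point): top centre of the locating pin, fixed to the base at (-35, 0, 50) mm in the jig's frame; pin 12 mm in diameter, its top 3 mm tapering to 6 mm; it stands 10 mm above the bed when the bed is up, 16 mm when it is down.
- bed_pin (a point): point on the bed's top surface on the axis of the pin; sinks with the bed.
- bed_guide (a point): point on the bed's top surface midway between its two drill holes, at x = 42 mm in the jig's frame; the bushings belong above it.
- bed (a joint): how far the sprung bed is pressed down, m: 0 up, 0.006 at its stop. It carries the guide's weight without sinking; further push begins to sink it at about 4 to 6 N and about 10 to 12 N brings it to the stop. It springs back up when let go.
- ink_jar: bystander: small amber jar, 44 mm across, 50 mm high, between guide and jig; origin under its centre.
- driver: bystander: screwdriver 140 mm long lying between guide and jig, along x; origin near its middle.
- blank: bystander: wooden blank 70 x 50 x 18 mm on the robot's side of the bench; origin under its centre.
- dye_a: bystander: black dye bottle with black cap, 56 mm across, 130 mm high, at the back; origin under its centre.
- dye_b: bystander: amber bottle with white cap, 56 mm across, 120 mm high, at the back; origin under its centre.
- dish: bystander: white dish 80 mm across, 30 mm high, at the back; origin under its centre.
- tin: bystander: steel tin 70 mm across, 70 mm high, at the robot's right side; origin under its centre.

How it is judged (in metres and radians):
On the way, in this order (a step that is already met when the one before it is completed fails the run):
1. the guide is lifted clear of the bench (height (world z) of guide above 0.055 m), for 0.1 s.
2. the guide has dropped over the pin and lies on the bed (horizontal distance between socket and bed_pin below 0.004 m and z of socket in the frame of bed_pin below 0.003 m and angle between guide's own z axis and vertical below 0.06 rad), for 0.1 s.
At the end, for the whole second after the job is handed in: Socket on the pin (within 4 mm), guide flat on the bed (within 3 mm, tilt under 0.06 rad), bushings within 8 mm of their place over the drill holes, bed pressed at least 5 of its 6 mm, and the robot still bearing on the guide with over 3 N, through the last second (all of step 2 and horizontal distance between bushings and bed_guide below 0.008 m and value of joint bed above 0.005 m and contact force between any of the fingers, the arm and guide above 3 N); the arm keeps its last pose, push and grip.
It fails at once if a bystander is moved more than 25 mm (distance of any of ink_jar, driver, blank, dye_a, dye_b, dish, tin from where it was at the start of the episode above 0.025 m).
It also fails if it takes over 48 s, if anything falls off the work surface, if the arm or the gripper's body presses on something with over 40 N, if the wrist force passes 120 N, or if a joint passes its speed limit or range.

ROBOT

A 6-joint arm with a two-finger parallel gripper is mounted at the origin on the work surface. World frame = base frame: x ahead of the robot, y to its left, z up, the work surface at z = 0. Lengths are in mm, angles in rad, forces in N, time in s.
With the tool pointing down it reaches from about 350 to 775 mm from the base axis. Payload 5.5 kg.
Tool frame: the origin (TCP) lies between the finger pads; the fingertips stand 25 mm ahead of it and the grasp point (between the pads) lies 6 mm ahead of it; z points along the fingers, y is the line along which they close (so a half turn about z gives the same grasp; the last joint's range is limited). The gripper opens to 85 mm and grips with 20 to 120 N. Pads are 22 mm wide; open, the fingers measure 114 mm over their backs; the gripper's body (76 mm by 85 mm) begins 54 mm behind the grasp point. The pads swing forward as they close: fully open they stand 13 mm farther back than shut.
Start: joints at [-1.431, 0.313, 0.046, 1.304, 0, 1.431], TCP at [158.788, -552.682, 234.323] pointing down, gripper open.
Joint ranges: [-2.76, 2.76], [-0.86, 1.69], [-1.03, 1.26], [-2.2, 2.34], [-1.47, 1.5], [-3.14, 3.14]. Speed limits (rad/s): [2.57, 2.57, 3.14, 3.14, 3.14, 3.14].

INTERFACE

Orientations are given as a 3x3 rotation matrix whose columns are the frame's x, y, z axes.
In Python, from cell import robot, read_camera, calibration gives the robot as it stands.
- The arm moves only by the tool play_rows, never from a script. Its argument "plan" is a list of rows, each an object of numbers: "tx", "ty", "tz": the shift along the tool's x, y, z in units of 40 mm (1.0 is 40 mm); "yaw": the turn about the tool's z in units of 6 degrees (1.0 is 6 degrees); "jaw": the closure, from 0 (fully open) to 1 (shut). In form: [{"tx": .., "ty": .., "tz": .., "yaw": .., "jaw": ..}, ...]. A call has 1 to 12 rows; each row shifts and turns the commanded pose from where the row before left it, along the tool's axes as they then stand; what a row does not reach is not made up. A row lasts 1/12 s, in which the tool goes at most 41.7 mm and 7.16 degrees, less where a joint would pass 70% of its speed; a pose out of reach is approached as far as the arm can. A call is refused whole if a number of a shift passes 1 or a number of a turn 1, either way. A call with a gripper value outside its range is refused whole. The fingers move at their own pace and stop on an object; "grip_force" is the grip in N (left out, the last holds). Time passes only in rows, so rows that do not move let the fingers close. It gives the time, the measured TCP pose, the force, the opening and the grip force at its end, in the units of the state.
- robot.get_obs(): the state, without advancing time (a new reading comes with each control period).
- read_camera(name): name is "scene" or "top"; returns the picture (480x640x3 uint8, red, green, blue); there is no depth.
- calibration(name): a dict with "fovy" (degrees; the focal length in pixels is half the picture's height over the tangent of half this angle, whatever the lens; pixels are square), "cx", "cy" (the principal point, pixels), "distortion" ([k1, k2, p1, p2, k3] as OpenCV has them; the pictures are not rectified), "world_to_cam" (4x4, takes a point from world to camera coordinates). Camera axes: x right, y up, looking along -z (the intrinsics and any distortion apply to the point x, -y, -z); pixel columns grow to the right and rows downward; lengths in mm; the calibration is good to about 2 mm. A picture is of the moment at which its call begins. calibration takes no time and is no camera call.
- robot.close_job(): hands the job in; it is judged then, once.
The state is a dict: "clock": time; "joints": joint angles; "qd": joint speeds; "effort": joint torques, N m; "tool_pos": TCP position; "tool_rot": TCP orientation; "wrist_force": force on the tool from outside, world axes, zero at the start; "wrist_torque": the same for the moment, N m; "gripper_width": opening from 0.0 (shut) to 1.0 (fully open); "grasp_force": force on a finger pad.
Only numpy, scipy, OpenCV 4.12 (cv2) and the standard library are available. Lean on these libraries where they do the work, as an engineer would, in place of code of your own. Each camera call takes 0.05 s, during which the arm holds its last target. There are 200 camera calls.

## Working session

There is one attempt and no reset: what is moved stays moved. The work goes in short steps, Python scripts to look and compute and a tool call to move; the robot and the scene stay as the last step left them, time stands still between calls to the robot, and variables do not carry over. Pictures are saved under pics/ and viewed, at most 10 in all, crops included, and the job is handed in when it is done.

Besides the shell and the picture viewer there is one more tool, called as name(argument=value, ...) on one line, values as JSON. play_rows: Moves the arm, as the interface text tells. Its arguments: {"type":"object","properties":{"plan":{"type":"array"},"grip_force":{"type":"number"}},"required":["plan"]}

```bash
mkdir -p pics; ls; python3 - <<'E'
from cell import robot, read_camera, calibration
import cv2
for n in("scene","top"):
    cv2.imwrite(f"pics/{n}0.png",read_camera(n)[:,:,::-1]); print(n,calibration(n))
o=robot.get_obs(); print(o)
E
```

```text
pics
scene {'fovy': 51.22379322418706, 'cx': 320.7835754926352, 'cy': 242.5738202817537, 'distortion': array([0.03914707, 0.        , 0.        , 0.        , 0.        ]), 'world_to_cam': array([[ 7.93186172e-01,  6.08905894e-01, -9.45032963e-03,
        -4.00837309e+02],
       [-4.47881497e-01,  5.93803257e-01,  6.68430891e-01,
         2.76568552e+02],
       [ 4.12623146e-01, -5.25957512e-01,  7.43714216e-01,
        -1.38924776e+03],
       [ 0.00000000e+00,  0.00000000e+00,  0.00000000e+00,
         1.00000000e+00]])}
top {'fovy': 55.339272047343904, 'cx': 321.5893152904424, 'cy': 233.47865220671875, 'distortion': array([-0.11823934,  0.        ,  0.        ,  0.        ,  0.        ]), 'world_to_cam': array([[-3.11602352e-03, -9.99811981e-01,  1.91387718e-02,
        -8.55527533e+01],
       [ 9.94512212e-01, -1.09693094e-03,  1.04614798e-01,
        -5.87985417e+02],
       [-1.04574135e-01,  1.93597245e-02,  9.94328644e-01,
        -1.00168828e+03],
       [ 0.00000000e+00,  0.00000000e+00,  0.00000000e+00,
         1.00000000e+00]])}
{'clock': 0.1, 'joints': array([-1.43060444e+00,  3.13910518e-01,  4.51281475e-02,  1.30360558e+00,
       -4.39085983e-05,  1.43119379e+00]), 'qd': array([ 4.72729753e-04, -3.54107248e-03,  4.51354426e-03, -1.83845117e-04,
       -2.15789214e-05,  4.21896119e-04]), 'effort': array([ 2.80367676e-03, -4.81727242e+01,  2.99242705e+01,  1.27965599e-02,
       -1.83213178e-04,  4.49240133e-06]), 'tool_pos': array([ 158.70589638, -552.20918732,  233.52099067]), 'tool_rot': array([[ 9.61112244e-01,  2.76157897e-01, -2.65880631e-04],
       [ 2.76157967e-01, -9.61110978e-01,  1.56987496e-03],
       [ 1.77992575e-04, -1.58225110e-03, -9.99998732e-01]]), 'wrist_force': array([-0.55227944, -0.27376116, -0.23801706]), 'wrist_torque': array([ 0.02057404, -0.00677448, -0.03911353]), 'grasp_force': 0.0, 'gripper_width': 1.0010735751109376}
```

View pics/top0.png

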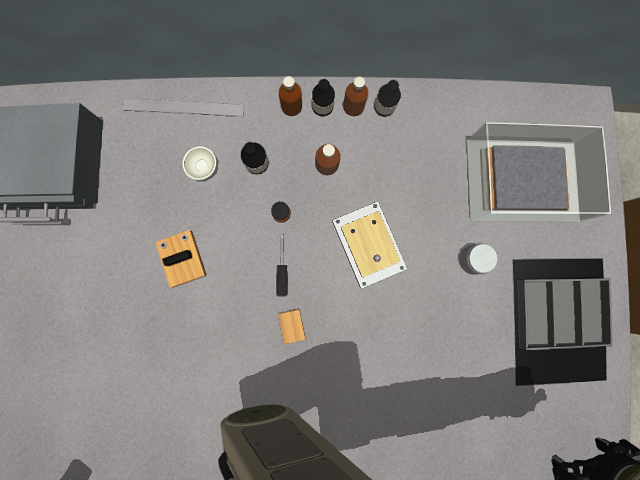

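View pics/scene0.png

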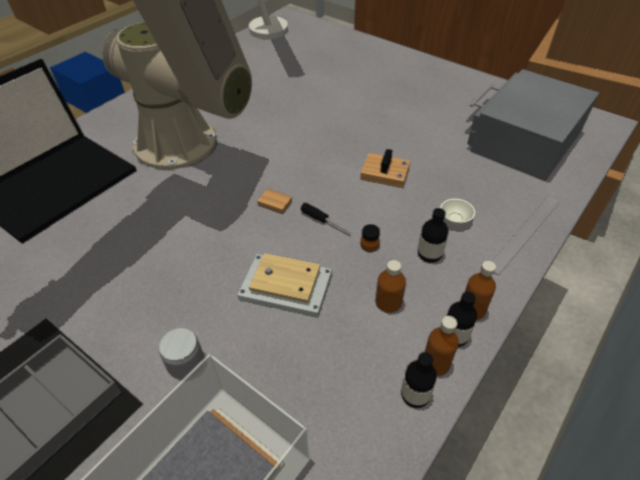

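The top view shows the guide near (180,258) with its bushings at about (165,243) and (184,236). The jig is near (370,245), with the pin at about (377,258) and holes at about (353,231) and (374,222). The jar (281,212), driver (282,265) and blank (291,326) lie between or near them. The scene view shows the same layout.

```bash
cat > h.py <<'E'
import numpy as np, cv2
from cell import robot, read_camera, calibration
def K(c):
    f=240/np.tan(np.radians(c["fovy"]/2)); return np.array([[f,0,c["cx"]],[0,f,c["cy"]],[0,0,1.]])
def ray(n,uv):
    c=calibration(n); T=np.array(c["world_to_cam"]); p=cv2.undistortPoints(np.array(uv,float).reshape(-1,1,2),K(c),np.array(c["distortion"]))[:,0]
    d=np.c_[p[:,0],-p[:,1],-np.ones(len(p))]@T[:3,:3]; return -T[:3,:3].T@T[:3,3],d
def onz(n,uv,z):
    o,d=ray(n,uv); return o+d*((z-o[2])/d[:,2])[:,None]
def proj(n,P):
    c=calibration(n); T=np.array(c["world_to_cam"]); q=np.array(P,float).reshape(-1,3)@T[:3,:3].T+T[:3,3]
    return cv2.projectPoints(q*[1,-1,-1],np.zeros(3),np.zeros(3),K(c),np.array(c["distortion"]))[0][:,0]
def blobs(mask,box,amin=8):
    x0,y0,x1,y1=box; m=np.zeros_like(mask); m[y0:y1,x0:x1]=mask[y0:y1,x0:x1]
    n,l,s,ce=cv2.connectedComponentsWithStats(m.astype(np.uint8))
    return [(l==i,s[i,4],ce[i]) for i in np.argsort(-s[1:,4])+1 if s[i,4]>=amin]
E
cat > m.py <<'E'
from h import *
im=cv2.imread("pics/top0.png"); sc=cv2.imread("pics/scene0.png")
def show(n,im,boxes):
    for nm,box,lo,hi,z in boxes:
        hsv=cv2.cvtColor(im,cv2.COLOR_BGR2HSV); m=cv2.inRange(hsv,lo,hi)>0
        for b,a,c in blobs(m,box)[:3]:
            r=cv2.minAreaRect(np.argwhere(b)[:,::-1].astype(np.float32)); print(n,nm,a,c.round(1),"rect",np.round(r[0],1),np.round(r[1],1),round(r[2],1),"->",onz(n,c,z).round(1)[0][:2],"corners",onz(n,cv2.boxPoints(r),z)[:,:2].round(0).tolist())
D=((0,0,0),(180,255,70))
show("top",im,[("guide",(145,220,215,300),(5,70,90),(30,255,255),24),("handle",(155,242,200,275),*D,58),
 ("bed",(325,195,415,295),(15,60,90),(35,255,255),40),("dark on bed",(340,212,400,272),(0,0,0),(180,255,120),45)])
show("scene",sc,[("guide",(355,145,415,190),(5,70,60),(30,255,255),24),("handle",(375,145,400,176),*D,58),
 ("bed",(235,245,335,315),(15,60,80),(35,255,255),40),("dark on bed",(255,260,318,296),(0,0,0),(180,255,105),45)])
a=cv2.resize(im[215:305,140:220],None,fx=6,fy=6,interpolation=cv2.INTER_CUBIC)[:540,:400]; b=cv2.resize(im[205:280,335:405],None,fx=5.7,fy=7.2,interpolation=cv2.INTER_CUBIC)
cv2.imwrite("pics/c1.png",np.hstack([a,b[:540,:399]]))
E
python3 m.py
```

```text
top guide 1523 [180.6 259.5] rect [180.3 258.4] [49.  38.9] 71.6 -> [529.5 233.9] corners [[571.0, 297.0], [599.0, 212.0], [493.0, 174.0], [465.0, 258.0]]
top handle 248 [177.  257.8] rect [177.1 257.9] [ 8.9 28.8] 70.6 -> [531.5 232.3] corners [[530.0, 266.0], [551.0, 205.0], [533.0, 198.0], [511.0, 259.0]]
top bed 2205 [370.  243.6] rect [370.1 243.6] [55.1 41.4] 67.1 -> [ 564.  -195.2] corners [[603.0, -129.0], [640.0, -215.0], [525.0, -262.0], [489.0, -176.0]]
top dark on bed 17 [344.8 251.5] rect [344.8 251.6] [16.2  1. ] 67.4 -> [ 546.1 -138.1] corners [[562.0, -130.0], [563.0, -132.0], [530.0, -146.0], [529.0, -144.0]]
top dark on bed 15 [375.4 258.7] rect [375.5 258.8] [6.6 3.9] 51.3 -> [ 529.9 -206.1] corners [[533.0, -198.0], [538.0, -205.0], [527.0, -214.0], [521.0, -207.0]]
top dark on bed 13 [373.6 221.6] rect [373.5 221.5] [3. 3.] 90.0 -> [ 613.  -203.3] corners [[617.0, -200.0], [617.0, -207.0], [610.0, -206.0], [610.0, -200.0]]
scene guide 1106 [384.4 170.3] rect [384.6 169.4] [46.1 28.4] 11.3 -> [538.6 220.7] corners [[506.0, 156.0], [455.0, 256.0], [569.0, 294.0], [613.0, 194.0]]
scene handle 171 [386.  160.8] rect [386.1 160.7] [ 7.6 23.4] 18.4 -> [541.9 217.5] corners [[548.0, 176.0], [516.0, 259.0], [535.0, 262.0], [567.0, 178.0]]
scene bed 2347 [284.9 277.2] rect [284.1 276.7] [64.7 40.2] 12.1 -> [ 568.2 -201. ] corners [[530.0, -269.0], [473.0, -182.0], [603.0, -130.0], [651.0, -219.0]]
scene dark on bed 72 [265.9 293. ] rect [267.8 293.6] [26.5  3.1] 11.3 -> [ 566.4 -256.6] corners [[548.0, -269.0], [544.0, -263.0], [593.0, -241.0], [597.0, -248.0]]
scene dark on bed 15 [268.5 272.1] rect [268.5 272. ] [2. 5.] 90.0 -> [ 535.5 -213.9] corners [[530.0, -215.0], [538.0, -209.0], [541.0, -213.0], [533.0, -219.0]]
scene dark on bed 9 [300.7 288.9] rect [300.8 288.8] [2.1 2.8] 45.0 -> [ 614.8 -207.4] corners [[612.0, -210.0], [612.0, -203.0], [617.0, -204.0], [617.0, -211.0]]
```

View pics/c1.png

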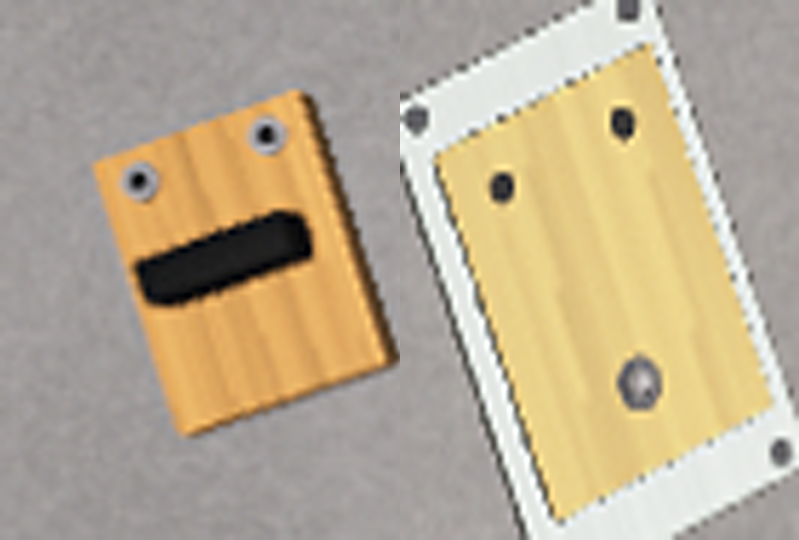

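The crop confirms it. The guide's bushings point up-left at a yaw of about 20°, and the jig's yaw is about 22.3°, with the holes at the top and the pin at the bottom. I'll plan the approach.

```bash
cat > go.py <<'E'
import sys
from h import *
# rows to reach x y z, tool-x yaw(deg); args: x y z yaw nrows
def rows(x,y,z,yaw,n,p=None,a=None):
    o=robot.get_obs(); R=o["tool_rot"]; p=o["tool_pos"] if p is None else p
    a=np.degrees(np.arctan2(R[1,0],R[0,0])) if a is None else a
    d=(np.array([x,y,z])-p)/n; dy=((yaw-a+180)%360-180)/n
    for i in range(n):
        t=np.radians(a+dy*i); c,s=np.cos(t),np.sin(t)
        print(f"tx {(c*d[0]+s*d[1])/40:.3f} ty {(s*d[0]-c*d[1])/40:.3f} tz {-d[2]/40:.3f} yaw {-dy/6:.3f}")
if __name__=="__main__":
    v=list(map(float,sys.argv[1:])); o=robot.get_obs(); print(o["tool_pos"].round(1),np.degrees(np.arctan2(o["tool_rot"][1,0],o["tool_rot"][0,0])).round(2),o["wrist_force"].round(1),o["gripper_width"].round(3))
    rows(*v[:4],int(v[4]))
E
python3 - <<'E'
from h import *
for n,a in (("guide bushings/handle top",[[140/6+140-.4,180/6+215-.4],[266/6+140-.4,134/6+215-.4]]),):
    print(onz("top",a,24).round(1))
print("holes",onz("top",[[102/5.7+334.6,187/7.2+204.6],[222/5.7+334.6,122/7.2+204.6]],40).round(1))
print("pin",onz("top",[[239/5.7+334.6,382/7.2+204.6]],47).round(1))
E
python3 go.py 531 232 150 110 24
```

```text
[[563.4 276.   24. ]
 [581.  227.6  24. ]]
holes [[ 593.4 -156.    40. ]
 [ 613.8 -203.9   40. ]]
pin [[ 532.1 -208.4   47. ]]Traceback (most recent call last):
  File "go.py", line 12, in <module>
    v=list(map(float,sys.argv[1:])); o=robot.get_obs(); print(o["tool_pos"].round(1),np.degrees(np.arctan2(o["tool_rot"][1,0],o["tool_rot"][0,0])).round(2),o["wrist_force"].round(1),o["gripper_width"].round(3))
                                                                                                                                                                                      ^^^^^^^^^^^^^^^^^^^^^^^^
AttributeError: 'float' object has no attribute 'round'
```

```bash
sed -i 's/o\["gripper_width"\].round(3)/round(o["gripper_width"],3)/' go.py; python3 go.py 532.5 236 150 110 24
```

```text
[ 158.7 -552.2  233.5] 16.03 [-0.6 -0.3 -0.2] 1.001
tx 0.601 ty -0.682 tz 0.087 yaw -0.653
tx 0.646 ty -0.639 tz 0.087 yaw -0.653
tx 0.688 ty -0.593 tz 0.087 yaw -0.653
tx 0.727 ty -0.545 tz 0.087 yaw -0.653
tx 0.763 ty -0.494 tz 0.087 yaw -0.653
tx 0.795 ty -0.441 tz 0.087 yaw -0.653
tx 0.823 ty -0.386 tz 0.087 yaw -0.653
tx 0.847 ty -0.328 tz 0.087 yaw -0.653
tx 0.868 ty -0.270 tz 0.087 yaw -0.653
tx 0.884 ty -0.210 tz 0.087 yaw -0.653
tx 0.896 ty -0.149 tz 0.087 yaw -0.653
tx 0.904 ty -0.088 tz 0.087 yaw -0.653
tx 0.908 ty -0.026 tz 0.087 yaw -0.653
tx 0.908 ty 0.037 tz 0.087 yaw -0.653
tx 0.903 ty 0.098 tz 0.087 yaw -0.653
tx 0.895 ty 0.160 tz 0.087 yaw -0.653
tx 0.882 ty 0.221 tz 0.087 yaw -0.653
tx 0.864 ty 0.280 tz 0.087 yaw -0.653
tx 0.843 ty 0.339 tz 0.087 yaw -0.653
tx 0.818 ty 0.395 tz 0.087 yaw -0.653
tx 0.789 ty 0.450 tz 0.087 yaw -0.653
tx 0.757 ty 0.503 tz 0.087 yaw -0.653
tx 0.721 ty 0.554 tz 0.087 yaw -0.653
tx 0.681 ty 0.602 tz 0.087 yaw -0.653
```

play_rows(plan=[{"tx": 0.6,"ty": -0.68,"tz": 0,"yaw": -0.65,"jaw": 0},{"tx": 0.65,"ty": -0.64,"tz": 0,"yaw": -0.65,"jaw": 0},{"tx": 0.69,"ty": -0.59,"tz": 0,"yaw": -0.65,"jaw": 0},{"tx": 0.73,"ty": -0.54,"tz": 0,"yaw": -0.65,"jaw": 0},{"tx": 0.76,"ty": -0.49,"tz": 0,"yaw": -0.65,"jaw": 0},{"tx": 0.8,"ty": -0.44,"tz": 0,"yaw": -0.65,"jaw": 0},{"tx": 0.82,"ty": -0.39,"tz": 0,"yaw": -0.65,"jaw": 0},{"tx": 0.85,"ty": -0.33,"tz": 0,"yaw": -0.65,"jaw": 0},{"tx": 0.87,"ty": -0.27,"tz": 0,"yaw": -0.65,"jaw": 0},{"tx": 0.88,"ty": -0.21,"tz": 0,"yaw": -0.65,"jaw": 0},{"tx": 0.9,"ty": -0.15,"tz": 0,"yaw": -0.65,"jaw": 0},{"tx": 0.9,"ty": -0.09,"tz": 0,"yaw": -0.65,"jaw": 0}])

```text
clock: 1.1
tool_pos: [346.7, -157.2, 234.2]
tool_rot: [[0.454, 0.891, -0.0], [0.891, -0.454, -0.0], [-0.0, -0.0, -1.0]]
wrist_force: [0.8, -0.4, 0.2]
gripper_width: 0.996
grasp_force: 0.0
```

```bash
python3 go.py 532.5 236 150 110 12
```

```text
[ 346.7 -157.2  234.2] 63.0 [ 0.8 -0.4  0.2] 0.996
tx 0.906 ty -0.027 tz 0.175 yaw -0.653
tx 0.905 ty 0.035 tz 0.175 yaw -0.653
tx 0.901 ty 0.097 tz 0.175 yaw -0.653
tx 0.892 ty 0.158 tz 0.175 yaw -0.653
tx 0.879 ty 0.219 tz 0.175 yaw -0.653
tx 0.862 ty 0.278 tz 0.175 yaw -0.653
tx 0.841 ty 0.336 tz 0.175 yaw -0.653
tx 0.816 ty 0.393 tz 0.175 yaw -0.653
tx 0.787 ty 0.448 tz 0.175 yaw -0.653
tx 0.755 ty 0.501 tz 0.175 yaw -0.653
tx 0.719 ty 0.551 tz 0.175 yaw -0.653
tx 0.680 ty 0.599 tz 0.175 yaw -0.653
```

play_rows(plan=[{"tx": 0.9,"ty": -0.03,"tz": 0.15,"yaw": -0.65,"jaw": 0},{"tx": 0.9,"ty": 0.03,"tz": 0.15,"yaw": -0.65,"jaw": 0},{"tx": 0.9,"ty": 0.1,"tz": 0.15,"yaw": -0.65,"jaw": 0},{"tx": 0.89,"ty": 0.16,"tz": 0.15,"yaw": -0.65,"jaw": 0},{"tx": 0.88,"ty": 0.22,"tz": 0.15,"yaw": -0.65,"jaw": 0},{"tx": 0.86,"ty": 0.28,"tz": 0.15,"yaw": -0.65,"jaw": 0},{"tx": 0.84,"ty": 0.34,"tz": 0.15,"yaw": -0.65,"jaw": 0},{"tx": 0.82,"ty": 0.39,"tz": 0.15,"yaw": -0.65,"jaw": 0},{"tx": 0.79,"ty": 0.45,"tz": 0.15,"yaw": -0.65,"jaw": 0},{"tx": 0.75,"ty": 0.5,"tz": 0.15,"yaw": -0.65,"jaw": 0},{"tx": 0.72,"ty": 0.55,"tz": 0.15,"yaw": -0.65,"jaw": 0},{"tx": 0.68,"ty": 0.6,"tz": 0.15,"yaw": -0.65,"jaw": 0}])

```text
clock: 2.1
tool_pos: [534.1, 234.7, 161.4]
tool_rot: [[-0.34, 0.941, -0.001], [0.941, 0.34, -0.0], [-0.0, -0.001, -1.0]]
wrist_force: [1.4, -0.4, 0.1]
gripper_width: 1.001
grasp_force: 0.0
```

```bash
python3 go.py 532.5 236 80 110 6
```

```text
[534.1 234.7 161.4] 109.85 [ 1.4 -0.4  0.1] 1.001
tx 0.007 ty -0.004 tz 0.339 yaw -0.004
tx 0.007 ty -0.004 tz 0.339 yaw -0.004
tx 0.007 ty -0.004 tz 0.339 yaw -0.004
tx 0.007 ty -0.004 tz 0.339 yaw -0.004
tx 0.007 ty -0.004 tz 0.339 yaw -0.004
tx 0.007 ty -0.004 tz 0.339 yaw -0.004
```

play_rows(plan=[{"tx": 0.02,"ty": -0.01,"tz": 0.5,"yaw": 0,"jaw": 0},{"tx": 0.02,"ty": -0.01,"tz": 0.6,"yaw": 0,"jaw": 0},{"tz": 0.6,"jaw": 0},{"tz": 0.5,"jaw": 0},{"tz": 0.3,"jaw": 0},{"tz": 0.14,"jaw": 0},{"tz": 0,"jaw": 0.3},{"jaw": 0.5},{"jaw": 0.65},{"jaw": 0.75},{"jaw": 0.85},{"jaw": 1}], grip_force=80)

```text
$.plan[2]: bad value
```

play_rows(plan=[{"jaw": 1},{"jaw": 1},{"jaw": 1},{"jaw": 1}])

```text
$.plan[0]: bad value
```

All keys are needed in each row.

play_rows(plan=[{"tx": 0.02,"ty": -0.01,"tz": 0.5,"yaw": 0,"jaw": 0},{"tx": 0.02,"ty": -0.01,"tz": 0.6,"yaw": 0,"jaw": 0},{"tx": 0,"ty": 0,"tz": 0.6,"yaw": 0,"jaw": 0},{"tx": 0,"ty": 0,"tz": 0.5,"yaw": 0,"jaw": 0},{"tx": 0,"ty": 0,"tz": 0.3,"yaw": 0,"jaw": 0},{"tx": 0,"ty": 0,"tz": 0.14,"yaw": 0,"jaw": 0},{"tx": 0,"ty": 0,"tz": 0,"yaw": 0,"jaw": 0.3},{"tx": 0,"ty": 0,"tz": 0,"yaw": 0,"jaw": 0.5},{"tx": 0,"ty": 0,"tz": 0,"yaw": 0,"jaw": 0.65},{"tx": 0,"ty": 0,"tz": 0,"yaw": 0,"jaw": 0.75},{"tx": 0,"ty": 0,"tz": 0,"yaw": 0,"jaw": 0.85},{"tx": 0,"ty": 0,"tz": 0,"yaw": 0,"jaw": 1}], grip_force=80)

```text
clock: 3.1
tool_pos: [533.3, 234.2, 57.9]
tool_rot: [[-0.336, 0.942, 0.002], [0.942, 0.336, 0.0], [-0.0, 0.002, -1.0]]
wrist_force: [0.1, 0.1, -0.2]
gripper_width: 0.166
grasp_force: 77.9
```

play_rows(plan=[{"tx": 0,"ty": 0,"tz": 0,"yaw": 0,"jaw": 1},{"tx": 0,"ty": 0,"tz": 0,"yaw": 0,"jaw": 1},{"tx": 0,"ty": 0,"tz": 0,"yaw": 0,"jaw": 1},{"tx": 0,"ty": 0,"tz": 0,"yaw": 0,"jaw": 1}])

```text
clock: 3.43
tool_pos: [533.4, 234.2, 58.0]
tool_rot: [[-0.336, 0.942, 0.002], [0.942, 0.336, 0.0], [-0.0, 0.002, -1.0]]
wrist_force: [-1.7, -1.0, 6.0]
gripper_width: 0.165
grasp_force: 78.2
```

play_rows(plan=[{"tx": 0,"ty": 0,"tz": -0.2,"yaw": 0,"jaw": 1},{"tx": 0,"ty": 0,"tz": -0.4,"yaw": 0,"jaw": 1},{"tx": 0,"ty": 0,"tz": -0.5,"yaw": 0,"jaw": 1},{"tx": 0,"ty": 0,"tz": -0.5,"yaw": 0,"jaw": 1},{"tx": 0,"ty": 0,"tz": -0.4,"yaw": 0,"jaw": 1},{"tx": 0,"ty": 0,"tz": -0.3,"yaw": 0,"jaw": 1},{"tx": 0,"ty": 0,"tz": -0.2,"yaw": 0,"jaw": 1},{"tx": 0,"ty": 0,"tz": 0,"yaw": 0,"jaw": 1},{"tx": 0,"ty": 0,"tz": 0,"yaw": 0,"jaw": 1}])

```text
clock: 4.18
tool_pos: [532.7, 234.1, 156.6]
tool_rot: [[-0.336, 0.942, 0.0], [0.942, 0.336, -0.0], [-0.0, 0.0, -1.0]]
wrist_force: [-0.2, 0.1, -3.5]
gripper_width: 0.166
grasp_force: 78.4
```

```bash
python3 go.py 564.3 -195 160 112.3 12; python3 - <<'E'
from h import *
a=read_camera("top")[:,:,::-1]; b=read_camera("scene")[:,:,::-1]; cv2.imwrite("pics/top1.png",a); cv2.imwrite("pics/scene1.png",b)
cv2.imwrite("pics/c2.png",np.hstack([cv2.resize(x,None,fx=4,fy=4) for x in(a[200:320,120:220],b[90:210,340:440])]))
E
```

```text
[532.7 234.1 156.6] 109.63 [-0.2  0.1 -3.5] 0.166
tx -0.864 ty -0.238 tz -0.007 yaw -0.037
tx -0.863 ty -0.242 tz -0.007 yaw -0.037
tx -0.862 ty -0.245 tz -0.007 yaw -0.037
tx -0.861 ty -0.248 tz -0.007 yaw -0.037
tx -0.860 ty -0.252 tz -0.007 yaw -0.037
tx -0.859 ty -0.255 tz -0.007 yaw -0.037
tx -0.858 ty -0.258 tz -0.007 yaw -0.037
tx -0.857 ty -0.262 tz -0.007 yaw -0.037
tx -0.856 ty -0.265 tz -0.007 yaw -0.037
tx -0.855 ty -0.268 tz -0.007 yaw -0.037
tx -0.854 ty -0.272 tz -0.007 yaw -0.037
tx -0.853 ty -0.275 tz -0.007 yaw -0.037
```

View pics/c2.png

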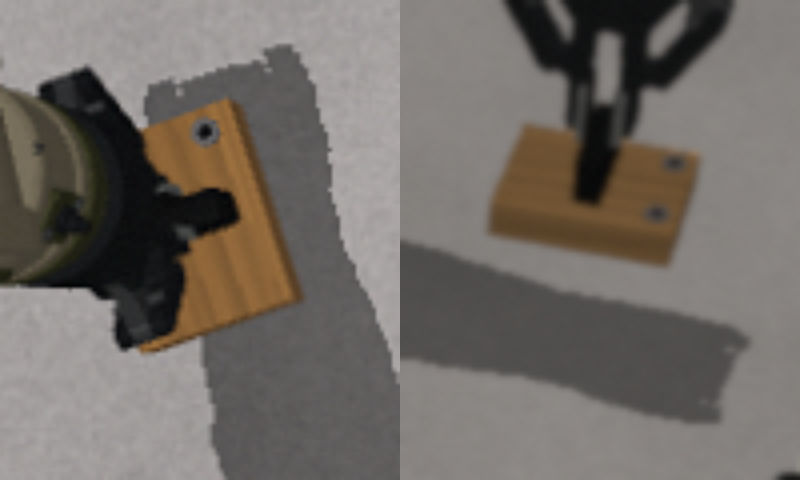

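Guide held flat; bushings at top px (170.9,232.4), scene px (408.1,130.1) and (403.6,142.9). I'll get the guide's offset in the grasp and the pin's position from both views.

```bash
python3 - <<'E'
from h import *
def tri(a,b):
    (o1,d1),(o2,d2)=ray("top",[a]),ray("scene",[b]); d1,d2=d1[0],d2[0]
    s=np.linalg.lstsq(np.c_[d1,-d2],o2-o1,rcond=None)[0]; p,q=o1+s[0]*d1,o2+s[1]*d2; return (p+q)/2,np.linalg.norm(p-q)
o=robot.get_obs(); R=np.array(o["tool_rot"]); t=np.array(o["tool_pos"])
gx=R[:,1]; gy=np.array([-gx[1],gx[0],0])
def rel(p): d=p-t; return (d@gx).round(1),(d@gy).round(1),d[2].round(1)
print("tri -y bushing",[ (rel(p),e) for p,e in [tri([170.9,232.4],[403.6,142.9])]],[ (rel(p),e) for p,e in [tri([170.9,232.4],[408.1,130.1])]])
print("top",rel(onz("top",[[170.9,232.4]],122.6)[0])); print("scene",[rel(p) for p in onz("scene",[[408.1,130.1],[403.6,142.9]],122.6)])
# visible edges: right edge & corners (top view, z=122.6): corners crop (232,98),(300,298)
print("corners top",[rel(p) for p in onz("top",[[232/4+119.6,98/4+199.6],[298/4+119.6,297/4+199.6]],122.6)])
print("corner scene",[rel(p) for p in onz("scene",[[340+130/4,90+125/4],[340+299/4,90+157/4],[340+90/4,90+207/4],[340+270/4,90+239/4]],122.6)])
sc=cv2.imread("pics/scene0.png"); cv2.imwrite("pics/c3.png",cv2.resize(sc[245:310,240:325],None,fx=8,fy=8,interpolation=cv2.INTER_CUBIC))
E
```

```text
tri -y bushing [((np.float64(42.3), np.float64(-23.4), np.float64(-31.6)), np.float64(2.5632501683917033))] [((np.float64(41.8), np.float64(-30.5), np.float64(6.8)), np.float64(12.872798279318234))]
top (np.float64(43.8), np.float64(-22.6), np.float64(-32.9))
scene [(np.float64(41.1), np.float64(30.2), np.float64(-32.9)), (np.float64(41.0), np.float64(-22.5), np.float64(-32.9))]
corners top [(np.float64(55.6), np.float64(-41.2), np.float64(-32.9)), (np.float64(-53.7), np.float64(-41.7), np.float64(-32.9))]
corner scene [(np.float64(-49.8), np.float64(40.9), np.float64(-32.9)), (np.float64(55.7), np.float64(38.2), np.float64(-32.9)), (np.float64(-52.2), np.float64(-46.3), np.float64(-32.9)), (np.float64(54.9), np.float64(-45.3), np.float64(-32.9))]
```

View pics/c3.png

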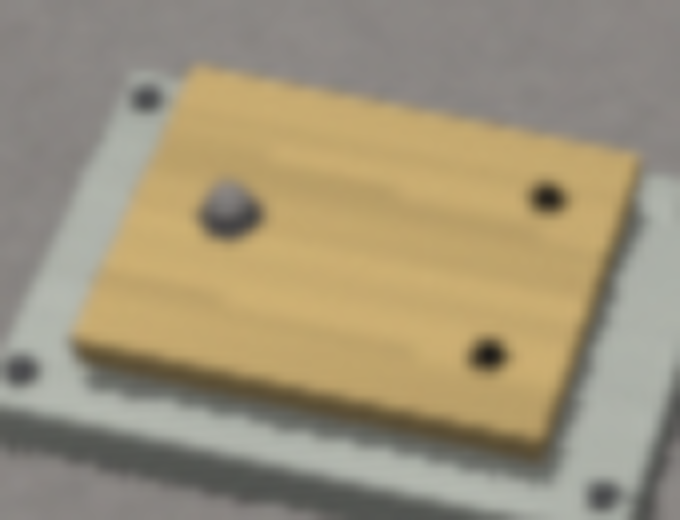

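The scene crop shows the pin top at px (268.3,269.6) and the holes at (308.1,269.2) and (300.6,288.9).

```bash
python3 - <<'E'
from h import *
print(onz("scene",[[268.3,269.6]],49).round(1)); h=onz("scene",[[308.1,269.2],[300.6,288.9]],40); print(h.round(1),h.mean(0).round(1))
E
```

```text
[[ 533.3 -211.5   49. ]]
[[ 592.7 -156.2   40. ]
 [ 612.2 -204.7   40. ]] [ 602.5 -180.4   40. ]
```

```bash
python3 go.py 565.7 -198.9 160 112.4 13 | sed -n '1,2p;8p;14p'
```

```text
[532.  233.9 155.5] 109.63 [ 0.4 -0.1 -3.2] 0.166
tx -0.806 ty -0.219 tz -0.009 yaw -0.036
tx -0.801 ty -0.237 tz -0.009 yaw -0.036
tx -0.795 ty -0.254 tz -0.009 yaw -0.036
```

play_rows(plan=[{"tx": -0.5,"ty": -0.14,"tz": -0.1,"yaw": -0.04,"jaw": 1},{"tx": -0.7,"ty": -0.2,"tz": 0,"yaw": -0.04,"jaw": 1},{"tx": -0.9,"ty": -0.25,"tz": 0,"yaw": -0.04,"jaw": 1},{"tx": -0.9,"ty": -0.25,"tz": 0,"yaw": -0.04,"jaw": 1},{"tx": -0.9,"ty": -0.26,"tz": 0,"yaw": -0.04,"jaw": 1},{"tx": -0.9,"ty": -0.26,"tz": 0,"yaw": -0.04,"jaw": 1},{"tx": -0.9,"ty": -0.27,"tz": 0,"yaw": -0.04,"jaw": 1},{"tx": -0.9,"ty": -0.27,"tz": 0,"yaw": -0.04,"jaw": 1},{"tx": -0.9,"ty": -0.28,"tz": 0,"yaw": -0.04,"jaw": 1},{"tx": -0.9,"ty": -0.28,"tz": 0,"yaw": -0.04,"jaw": 1},{"tx": -0.7,"ty": -0.22,"tz": 0,"yaw": -0.04,"jaw": 1},{"tx": -0.5,"ty": -0.16,"tz": 0,"yaw": -0.02,"jaw": 1}])

```text
clock: 5.28
tool_pos: [563.4, -168.1, 159.3]
tool_rot: [[-0.379, 0.925, -0.002], [0.925, 0.379, -0.0], [0.001, -0.002, -1.0]]
wrist_force: [1.1, -0.5, -2.5]
gripper_width: 0.162
grasp_force: 78.5
```

```bash
python3 go.py 565.7 -198.9 140 112.4 2
```

```text
[ 563.4 -168.1  159.3] 112.26 [ 1.1 -0.5 -2.5] 0.162
tx -0.367 ty -0.119 tz 0.242 yaw -0.012
tx -0.367 ty -0.119 tz 0.242 yaw -0.012
```

play_rows(plan=[{"tx": -0.4,"ty": -0.12,"tz": 0.2,"yaw": -0.02,"jaw": 1},{"tx": -0.3,"ty": -0.1,"tz": 0.2,"yaw": 0,"jaw": 1},{"tx": -0.03,"ty": -0.02,"tz": 0.1,"yaw": 0,"jaw": 1},{"tx": 0,"ty": 0,"tz": 0,"yaw": 0,"jaw": 1},{"tx": 0,"ty": 0,"tz": 0,"yaw": 0,"jaw": 1},{"tx": 0,"ty": 0,"tz": 0,"yaw": 0,"jaw": 1}])

```text
clock: 5.78
tool_pos: [566.1, -194.6, 140.6]
tool_rot: [[-0.384, 0.923, -0.001], [0.923, 0.384, 0.001], [0.001, -0.0, -1.0]]
wrist_force: [-0.1, 1.5, -3.0]
gripper_width: 0.163
grasp_force: 78.5
```

```bash
python3 go.py 565.7 -198.9 112 112.4 2; python3 - <<'E'
from h import *
a=read_camera("top")[:,:,::-1]; b=read_camera("scene")[:,:,::-1]; cv2.imwrite("pics/top2.png",a); cv2.imwrite("pics/scene2.png",b)
cv2.imwrite("pics/c4.png",np.hstack([cv2.resize(x,None,fx=4,fy=4,interpolation=cv2.INTER_CUBIC) for x in(a[180:310,320:420],b[200:330,230:330])]))
E
```

```text
[ 566.1 -194.6  140.6] 112.58 [-0.1  1.5 -3. ] 0.163
tx -0.048 ty -0.026 tz 0.358 yaw 0.015
tx -0.048 ty -0.025 tz 0.358 yaw 0.015
```

View pics/c4.png

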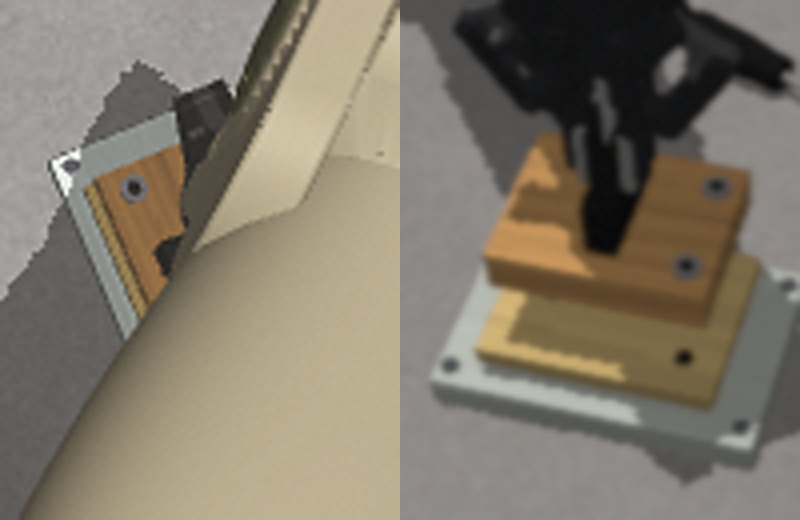

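The guide hovers over the bed. The scene view shows the bushings at (308.9,246.1) and (301.1,265.9). The top view shows the +y bushing at (353.1,226.4).

```bash
python3 - <<'E'
from h import *
z=106.6
s=onz("scene",[[308.9,246.1],[301.1,265.9]],z); t=onz("top",[[353.1,226.4]],z)[0]
print(s.round(1)); v=s[0]-s[1]; print("yaw",np.degrees(np.arctan2(v[1],v[0]))-90)
print("miss scene (bushing-hole)",(s-[[592.7,-156.2,z],[612.2,-204.7,z]]).round(1),"top",(t-[593.4,-156,z]).round(1))
print(robot.get_obs()["tool_pos"].round(1))
E
```

```text
[[ 592.6 -150.5  106.6]
 [ 612.1 -198.9  106.6]]
yaw 21.887094246995744
miss scene (bushing-hole) [[-0.1  5.7  0. ]
 [-0.1  5.8  0. ]] top [1.4 4.4 0. ]
[ 566.5 -194.7  141.2]
```

play_rows(plan=[{"tx": -0.06,"ty": -0.03,"tz": 0.2,"yaw": 0,"jaw": 1},{"tx": -0.05,"ty": -0.03,"tz": 0.2,"yaw": 0,"jaw": 1},{"tx": 0,"ty": 0,"tz": 0.2,"yaw": 0,"jaw": 1},{"tx": 0,"ty": 0,"tz": 0.1,"yaw": 0,"jaw": 1},{"tx": 0,"ty": 0,"tz": 0,"yaw": 0,"jaw": 1},{"tx": 0,"ty": 0,"tz": 0,"yaw": 0,"jaw": 1},{"tx": 0,"ty": 0,"tz": 0,"yaw": 0,"jaw": 1}])

```text
clock: 6.47
tool_pos: [565.8, -200.9, 112.7]
tool_rot: [[-0.383, 0.924, 0.0], [0.924, 0.383, -0.0], [-0.0, 0.0, -1.0]]
wrist_force: [-0.0, -0.0, -3.2]
gripper_width: 0.169
grasp_force: 78.5
```

```bash
python3 go.py 565.9 -199.6 98 112.4 1; python3 - <<'E'
from h import *
a=read_camera("top")[:,:,::-1]; b=read_camera("scene")[:,:,::-1]; cv2.imwrite("pics/top3.png",a); cv2.imwrite("pics/scene3.png",b)
cv2.imwrite("pics/c5.png",np.hstack([cv2.resize(x,None,fx=4,fy=4,interpolation=cv2.INTER_CUBIC) for x in(a[180:310,320:420],b[200:330,230:330])]))
E
```

```text
[ 565.8 -200.9  112.7] 112.51 [-0.  -0.  -3.2] 0.169
tx 0.029 ty 0.014 tz 0.369 yaw 0.018
```

View pics/c5.png

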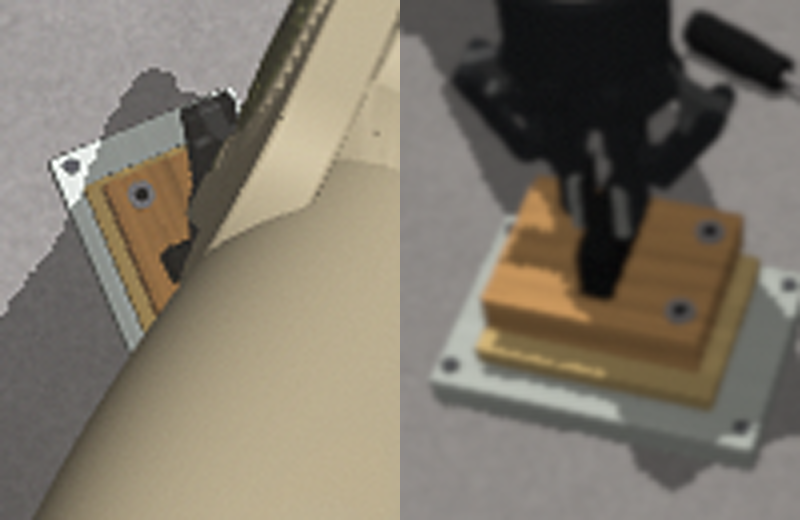

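Guide just above the pin; bushings at scene (307.1,257.4), (299.6,277.4), top (354.9,228.1).

```bash
python3 - <<'E'
from h import *
z=78.7
s=onz("scene",[[307.1,257.4],[299.6,277.4]],z); t=onz("top",[[354.9,228.1]],z)[0]
v=s[0]-s[1]; print("yaw",np.degrees(np.arctan2(v[1],v[0]))-90)
print("miss scene",(s-[[592.7,-156.2,z],[612.2,-204.7,z]]).round(1),"top",(t-[593.4,-156,z]).round(1))
E
```

```text
yaw 22.47346914024037
miss scene [[-0.1 -1.2  0. ]
 [ 0.4 -1.2  0. ]] top [ 1.1 -1.9  0. ]
```

play_rows(plan=[{"tx": 0.035,"ty": 0,"tz": 0,"yaw": 0,"jaw": 1},{"tx": 0,"ty": 0,"tz": 0.04,"yaw": 0,"jaw": 1},{"tx": 0,"ty": 0,"tz": 0.04,"yaw": 0,"jaw": 1},{"tx": 0,"ty": 0,"tz": 0.04,"yaw": 0,"jaw": 1},{"tx": 0,"ty": 0,"tz": 0.04,"yaw": 0,"jaw": 1},{"tx": 0,"ty": 0,"tz": 0.04,"yaw": 0,"jaw": 1},{"tx": 0,"ty": 0,"tz": 0.04,"yaw": 0,"jaw": 1},{"tx": 0,"ty": 0,"tz": 0,"yaw": 0,"jaw": 1},{"tx": 0,"ty": 0,"tz": 0,"yaw": 0,"jaw": 1}])

```text
clock: 7.32
tool_pos: [565.1, -199.5, 102.9]
tool_rot: [[-0.383, 0.924, -0.0], [0.924, 0.383, 0.0], [0.0, -0.0, -1.0]]
wrist_force: [-0.3, 0.5, -2.6]
gripper_width: 0.162
grasp_force: 78.5
```

play_rows(plan=[{"tx": 0,"ty": 0,"tz": 0.03,"yaw": 0,"jaw": 1},{"tx": 0,"ty": 0,"tz": 0.03,"yaw": 0,"jaw": 1},{"tx": 0,"ty": 0,"tz": 0.03,"yaw": 0,"jaw": 1},{"tx": 0,"ty": 0,"tz": 0.03,"yaw": 0,"jaw": 1},{"tx": 0,"ty": 0,"tz": 0,"yaw": 0,"jaw": 1},{"tx": 0,"ty": 0,"tz": 0,"yaw": 0,"jaw": 1},{"tx": 0,"ty": 0,"tz": 0,"yaw": 0,"jaw": 1}])

```text
clock: 7.9
tool_pos: [565.2, -199.5, 98.3]
tool_rot: [[-0.383, 0.924, -0.0], [0.924, 0.383, -0.0], [-0.0, -0.0, -1.0]]
wrist_force: [0.2, -0.4, -3.4]
gripper_width: 0.164
grasp_force: 78.5
```

Near the bed, no lateral force. Press gently on.

play_rows(plan=[{"tx": 0,"ty": 0,"tz": 0.03,"yaw": 0,"jaw": 1},{"tx": 0,"ty": 0,"tz": 0.03,"yaw": 0,"jaw": 1},{"tx": 0,"ty": 0,"tz": 0.03,"yaw": 0,"jaw": 1},{"tx": 0,"ty": 0,"tz": 0,"yaw": 0,"jaw": 1},{"tx": 0,"ty": 0,"tz": 0,"yaw": 0,"jaw": 1},{"tx": 0,"ty": 0,"tz": 0,"yaw": 0,"jaw": 1}])

```text
clock: 8.4
tool_pos: [565.3, -199.6, 96.2]
tool_rot: [[-0.383, 0.924, 0.001], [0.924, 0.383, -0.001], [-0.001, 0.001, -1.0]]
wrist_force: [-3.8, 1.4, 6.8]
gripper_width: 0.165
grasp_force: 80.0
```

play_rows(plan=[{"tx": 0,"ty": 0,"tz": 0.03,"yaw": 0,"jaw": 1},{"tx": 0,"ty": 0,"tz": 0.03,"yaw": 0,"jaw": 1},{"tx": 0,"ty": 0,"tz": 0.03,"yaw": 0,"jaw": 1},{"tx": 0,"ty": 0,"tz": 0.03,"yaw": 0,"jaw": 1},{"tx": 0,"ty": 0,"tz": 0,"yaw": 0,"jaw": 1},{"tx": 0,"ty": 0,"tz": 0,"yaw": 0,"jaw": 1},{"tx": 0,"ty": 0,"tz": 0,"yaw": 0,"jaw": 1}])

```text
clock: 8.98
tool_pos: [565.4, -199.6, 92.1]
tool_rot: [[-0.383, 0.924, 0.001], [0.924, 0.383, -0.001], [-0.002, 0.001, -1.0]]
wrist_force: [-4.7, 2.0, 11.6]
gripper_width: 0.164
grasp_force: 80.6
```

play_rows(plan=[{"tx": 0,"ty": 0,"tz": 0.03,"yaw": 0,"jaw": 1},{"tx": 0,"ty": 0,"tz": 0.03,"yaw": 0,"jaw": 1},{"tx": 0,"ty": 0,"tz": 0.03,"yaw": 0,"jaw": 1},{"tx": 0,"ty": 0,"tz": 0,"yaw": 0,"jaw": 1},{"tx": 0,"ty": 0,"tz": 0,"yaw": 0,"jaw": 1},{"tx": 0,"ty": 0,"tz": 0,"yaw": 0,"jaw": 1}])

```text
clock: 9.48
tool_pos: [565.5, -199.7, 91.8]
tool_rot: [[-0.383, 0.924, 0.003], [0.924, 0.383, -0.002], [-0.003, 0.002, -1.0]]
wrist_force: [-10.7, 6.2, 30.2]
gripper_width: 0.162
grasp_force: 83.5
```

```bash
python3 - <<'E'
from h import *
o=robot.get_obs();print(o["tool_pos"].round(2),o["wrist_force"].round(1),o["wrist_torque"].round(2))
a=read_camera("top")[:,:,::-1]; b=read_camera("scene")[:,:,::-1]
cv2.imwrite("pics/c6.png",np.hstack([cv2.resize(x,None,fx=4,fy=4,interpolation=cv2.INTER_CUBIC) for x in(a[180:310,320:420],b[200:330,230:330])]))
E
```

```text
[ 565.5  -199.67   91.76] [-10.7   6.2  30.2] [ 1.02  2.34 -0.02]
```

View pics/c6.png

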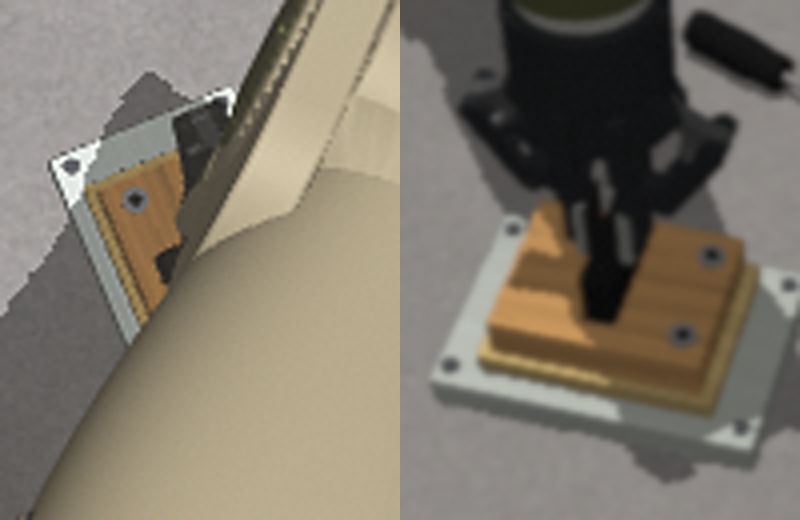

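The picture shows the guide flat and centred on the bed. The TCP stopped at 91.8 mm, about 6 mm below where it met the bed, and the force rose sharply, so the bed is at its stop. I'll ease off slightly and check.

play_rows(plan=[{"tx": 0,"ty": 0,"tz": -0.03,"yaw": 0,"jaw": 1},{"tx": 0,"ty": 0,"tz": 0,"yaw": 0,"jaw": 1},{"tx": 0,"ty": 0,"tz": 0,"yaw": 0,"jaw": 1},{"tx": 0,"ty": 0,"tz": 0,"yaw": 0,"jaw": 1},{"tx": 0,"ty": 0,"tz": 0,"yaw": 0,"jaw": 1}])

```text
clock: 10.0
tool_pos: [565.5, -199.6, 91.8]
tool_rot: [[-0.383, 0.924, 0.003], [0.924, 0.383, -0.002], [-0.003, 0.002, -1.0]]
wrist_force: [-8.7, 4.6, 23.3]
gripper_width: 0.164
grasp_force: 82.5
```

Still at the stop with about 26 N of push, steady. Handing in.

```bash
python3 -c "
from cell import robot
print(robot.close_job())"
```

```text
the job is handed in; nothing more can be done
None
```

I handed the job in at about 10 s: the guide is seated on the pin, flat on the bed, and still gripped with about 26 N of downward push; arm height and force indicate the bed is at its stop, but no verdict came back.

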